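# Deburr the bore edge of a chamber port sleeve

### The arm

A 6-joint arm with a two-finger parallel gripper is mounted at the origin on the work surface. World frame = base frame: x ahead of the robot, y to its left, z up, the work surface at z = 0. Lengths are in mm, angles in rad, forces in N, time in s.
With the tool pointing down it reaches from about 325 to 750 mm from the base axis. Payload 7.6 kg.
Tool frame: the origin (TCP) lies at the centre of the arm's flange, where the gripper is bolted on; the fingertips stand manip.nose_length ahead of it and the grasp point (between the pads) lies 155 mm ahead of it (manip.nose_length is the distance from the TCP to the fingertips, in mm); z points along the fingers, x is the direction in which the jaws open and shut, and the axes are right-handed (so a half turn about z gives the same grasp; the last joint's range is limited). The gripper opens to 85 mm and grips with 20 to 120 N. Pads are 22 mm wide; open, the fingers measure 114 mm over their backs; the gripper's body (76 mm by 85 mm) begins 54 mm behind the grasp point. The pads swing forward as they close: fully open they stand 13 mm farther back than shut.
Start: joints at [1.157, 0.052, 1.401, -0, 1.689, -0.07], TCP at [176.938, 494.289, 404.723] pointing down, gripper open.
Joint ranges: [-2.9, 2.9], [-0.91, 2.17], [0.12, 2.37], [-1.06, 4.2], [0.26, 2.73], [-2.93, 2.93]. Speed limits (rad/s): [2.57, 2.57, 3.01, 3.14, 3.14, 3.14].

### API

Orientations are given as a rotation vector (axis times angle).
In Python, from cell import manip gives the robot as it stands. Calls block until the motion is done:
- manip.movep(position, orientation): joint-space move of the TCP to a pose.
- manip.move_straight(position, ori=None, feed=150, guard=None): straight line of the TCP; ori=None keeps the orientation; feed is the mean speed in mm/s. With guard (N) it stops when the force on the tool has changed by that much, and returns True; else False.
- manip.move_joints(angles): joint-space move.
- manip.grip(opening): finger opening in mm; the grip force is fixed at half the most; returns when the fingers have stopped.
- manip.pause(seconds).
- manip.inverse_kinematics(position, orientation): joint angles nearest the present ones, or None.
- manip.grab_frame(name): name is "scene" or "top" or "wrist"; returns a dict with "color" (384x512x3 uint8, red, green, blue), "vfov" (degrees; the focal length in pixels is half the picture's height over the tangent of half this angle, whatever the lens; pixels are square), "cx", "cy" (the principal point, pixels), "world_from_camera" (4x4, takes a point from camera to world coordinates). Camera axes: x right, y up, looking along -z (the intrinsics and any distortion apply to the point x, -y, -z); pixel columns grow to the right and rows downward; lengths in mm; the calibration is good to about 2 mm. A picture is of the moment at which its call begins. There is no depth.
A pose or a line that the arm cannot do raises manip.PlanningError and nothing moves.
- manip.sign_off(): hands the job in, once; it reports no verdict.
Readings, each from a call of its own:
- manip.current_time(): time.
- manip.current_q(): joint angles.
- manip.current_dq(): joint speeds.
- manip.current_tau(): joint torques, N m.
- manip.current_tcp_pos(): TCP position.
- manip.current_ee_rot(): TCP orientation.
- manip.current_contact_force(): force on the tool from outside, world axes, zero at the start.
- manip.current_ft_torque(): the same for the moment, N m.
- manip.current_gripper_width(): finger opening in mm.
Only numpy, scipy, OpenCV 4.12 (cv2) and the standard library are available. Lean on these libraries where they do the work, as an engineer would, in place of code of your own. Each camera call takes 0.05 s, during which the arm holds its last target.

### The job

Take the orange-handled deburring tool from its stand and, holding it upright, run its spring blade all the way round the inner top edge of the sleeve in the yellow nest: start at the red mark, go anticlockwise as seen from above, and keep light, steady contact until you are back at the mark. Then hang the tool back in its stand, let go and leave it at rest.

Things in the scene. Friction and masses are not known exactly. Their poses are not given: they have to be found in the camera images.
- deburrer: Deburring tool, upright in its stand, 190 g: orange round handle 26 mm wide, under it a blue collar 60 mm wide and 6 mm thick, then a dark shank 20 mm wide reaching 24 mm down, and the blade. Origin: centre of the collar's underside; z up the handle. The handle runs from 6 to 72 mm above the origin; grip it from above at any yaw. The relaxed blade's tip is 45 mm below the origin.
- blade_tip (a point): Lower point of the blade, on the tool's axis. The blade is a fluted steel cone, point down, 3 mm wide at the tip and 22 mm wide 9.5 mm above it. It yields up to 12 mm along the axis: 0.6 N preload, 0.15 N per mm. With the axis on a circle of 31 mm radius about the bore and the relaxed tip 5 to 10 mm below the rim, the cone rides on the edge.
- sleeve: The job: steel sleeve upright in a YELLOW round nest fixed to the bench (100 mm wide, 20 mm high). Outer diameter 90, bore 70 mm, flat rim 65 mm above the origin, bore open 45 mm deep. Origin: on the bore's axis, on the bench; z up; x points to the red mark, an 8 mm wide stripe across the rim and down the outside. The same sleeves in blue and white nests are finished parts.
- stand: Aluminium block, 90 x 90 mm and 60 mm high, fixed to the bench, with an upright through hole 40 mm wide in its middle (3 mm chamfer). Origin: centre of its underside, on the hole's axis; z up. The tool hangs in the hole, its collar lying on the block's top.
Not all that is in view belongs to the job. Leave any green look-alike of the stand alone.

How it is judged (in metres and radians):
On the way, in this order (a step that is already met when the one before it is completed fails the run):
1. the blade of the upright tool rests on the bore edge, at the red mark (x of blade_tip in the frame of sleeve above 0 m and y of blade_tip in the frame of sleeve between -0.012 and 0.012 m and contact force between deburrer and sleeve above 0.2 N and horizontal distance between blade_tip and sleeve between 0.02 and 0.039 m and z of blade_tip in the frame of sleeve above 0.05 m and angle between deburrer's own z axis and vertical below 0.35 rad), for 0.1 s.
2. the blade of the upright tool rests on the bore edge, one eighth round (x of blade_tip in the frame of sleeve above 0.013 m and y of blade_tip in the frame of sleeve above 0.013 m and contact force between deburrer and sleeve above 0.2 N and horizontal distance between blade_tip and sleeve between 0.02 and 0.039 m and z of blade_tip in the frame of sleeve above 0.05 m and angle between deburrer's own z axis and vertical below 0.35 rad), for 0.1 s.
3. the blade of the upright tool rests on the bore edge, a quarter round (y of blade_tip in the frame of sleeve above 0 m and x of blade_tip in the frame of sleeve between -0.012 and 0.012 m and contact force between deburrer and sleeve above 0.2 N and horizontal distance between blade_tip and sleeve between 0.02 and 0.039 m and z of blade_tip in the frame of sleeve above 0.05 m and angle between deburrer's own z axis and vertical below 0.35 rad), for 0.1 s.
4. the blade of the upright tool rests on the bore edge, three eighths round (x of blade_tip in the frame of sleeve below -0.013 m and y of blade_tip in the frame of sleeve above 0.013 m and contact force between deburrer and sleeve above 0.2 N and horizontal distance between blade_tip and sleeve between 0.02 and 0.039 m and z of blade_tip in the frame of sleeve above 0.05 m and angle between deburrer's own z axis and vertical below 0.35 rad), for 0.1 s.
5. the blade of the upright tool rests on the bore edge, half round (x of blade_tip in the frame of sleeve below 0 m and y of blade_tip in the frame of sleeve between -0.012 and 0.012 m and contact force between deburrer and sleeve above 0.2 N and horizontal distance between blade_tip and sleeve between 0.02 and 0.039 m and z of blade_tip in the frame of sleeve above 0.05 m and angle between deburrer's own z axis and vertical below 0.35 rad), for 0.1 s.
6. the blade of the upright tool rests on the bore edge, five eighths round (x of blade_tip in the frame of sleeve below -0.013 m and y of blade_tip in the frame of sleeve below -0.013 m and contact force between deburrer and sleeve above 0.2 N and horizontal distance between blade_tip and sleeve between 0.02 and 0.039 m and z of blade_tip in the frame of sleeve above 0.05 m and angle between deburrer's own z axis and vertical below 0.35 rad), for 0.1 s.
7. the blade of the upright tool rests on the bore edge, three quarters round (y of blade_tip in the frame of sleeve below 0 m and x of blade_tip in the frame of sleeve between -0.012 and 0.012 m and contact force between deburrer and sleeve above 0.2 N and horizontal distance between blade_tip and sleeve between 0.02 and 0.039 m and z of blade_tip in the frame of sleeve above 0.05 m and angle between deburrer's own z axis and vertical below 0.35 rad), for 0.1 s.
8. the blade of the upright tool rests on the bore edge, seven eighths round (x of blade_tip in the frame of sleeve above 0.013 m and y of blade_tip in the frame of sleeve below -0.013 m and contact force between deburrer and sleeve above 0.2 N and horizontal distance between blade_tip and sleeve between 0.02 and 0.039 m and z of blade_tip in the frame of sleeve above 0.05 m and angle between deburrer's own z axis and vertical below 0.35 rad), for 0.1 s.
9. the blade of the upright tool rests on the bore edge, back at the red mark (all of step 1), for 0.1 s.
At the end, for the whole second after the job is handed in: After the full round of the edge (upright tool, blade touching, tip 20 to 39 mm from the bore axis at each eighth of the turn, from mark to mark), the tool hangs released and at rest in its stand: within 15 mm of the hole's axis, collar within 6 mm of the block's top, upright within 8 degrees (horizontal distance between deburrer and stand below 0.015 m and z of deburrer in the frame of stand between 0.056 and 0.066 m and angle between deburrer's own z axis and vertical below 0.15 rad and linear speed of deburrer below 0.03 m/s).
It fails at once if the tool is pressed hard against the sleeve (over 25 N) (contact force between deburrer and sleeve above 25 N).
It also fails if it takes over 72 s, if anything falls off the work surface, if the arm or the gripper's body presses on something with over 40 N, if the wrist force passes 120 N, or if a joint passes its speed limit or range.

## Working session

There is one attempt and no reset: what is moved stays moved. The work goes in short steps, each a Python script; the robot and the scene stay as the last script left them, time stands still between calls to the robot, and variables do not carry over. Pictures are saved under pics/ and viewed, and the job is handed in when it is done.

```bash
ls; mkdir -p pics; python3 - <<'E'
from cell import manip
import cv2,numpy as np
for n in("scene","top","wrist"):
    f=manip.grab_frame(n); cv2.imwrite(f"pics/{n}0.png",f["color"][:,:,::-1])
    print(n,f["vfov"],f["cx"],f["cy"],[k for k in f if k!="color"]);print(np.round(f["world_from_camera"],3))
    np.savez(f"{n}0.npz",**{k:np.array(v) for k,v in f.items()})
print(manip.nose_length,manip.current_time(),manip.current_ee_rot())
E
```

```text
pics
scene 54.66333407968763 246.23877406243605 193.12019100841184 ['vfov', 'cx', 'cy', 'world_from_camera']
[[-8.95000e-01 -3.33000e-01  2.98000e-01  7.05469e+02]
 [ 4.47000e-01 -6.76000e-01  5.86000e-01  5.28469e+02]
 [ 6.00000e-03  6.58000e-01  7.53000e-01  6.64417e+02]
 [ 0.00000e+00  0.00000e+00  0.00000e+00  1.00000e+00]]
top 42.037381555655664 257.12903102850953 189.30751720043315 ['vfov', 'cx', 'cy', 'world_from_camera']
[[ 1.600000e-02  9.960000e-01 -9.200000e-02  3.377970e+02]
 [-1.000000e+00  1.600000e-02  8.000000e-03  8.700800e+01]
 [ 9.000000e-03  9.200000e-02  9.960000e-01  1.198397e+03]
 [ 0.000000e+00  0.000000e+00  0.000000e+00  1.000000e+00]]
wrist 63.17892610970989 253.52682306761253 188.51456819751755 ['vfov', 'cx', 'cy', 'world_from_camera']
[[ 3.37000e-01 -9.10000e-01 -2.43000e-01  1.15009e+02]
 [ 9.42000e-01  3.25000e-01  8.80000e-02  5.16337e+02]
 [-1.00000e-03 -2.59000e-01  9.66000e-01  3.73254e+02]
 [ 0.00000e+00  0.00000e+00  0.00000e+00  1.00000e+00]]
173.4 0.15 [ 2.56820482e+00  1.80834251e+00 -1.64883533e-03]
```

View pics/scene0.png

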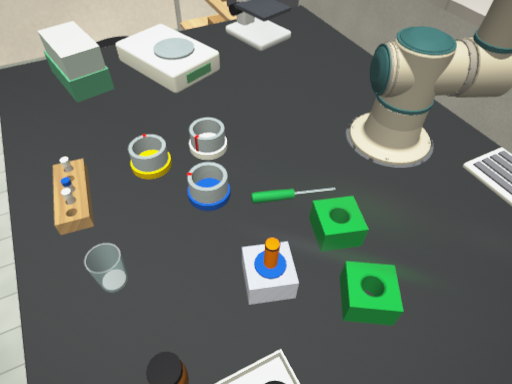

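View pics/top0.png

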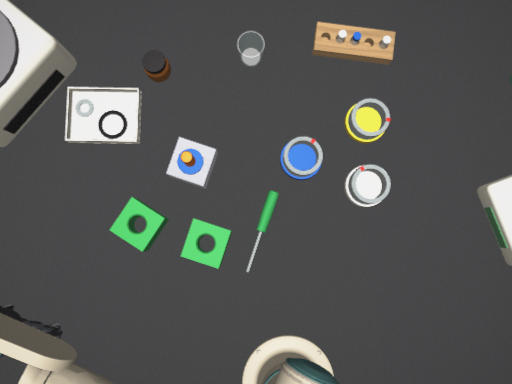

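View pics/wrist0.png

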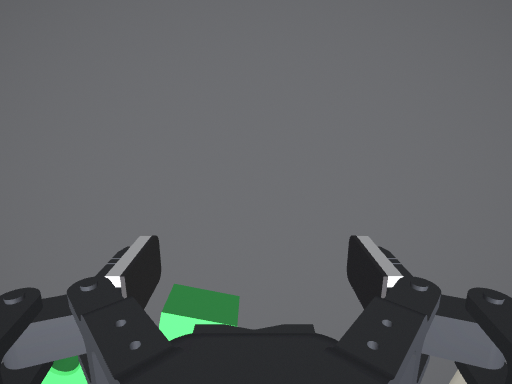

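The top view shows three sleeves: yellow nest (369,119), blue (302,157) and white (368,185). The one for the job is yellow, with its red mark near (388,119). The tool is in the aluminium stand at (191,161), and the green blocks at (137,224) and (206,243) are decoys. I'll enlarge the yellow sleeve and the stand to confirm.

```bash
python3 - <<'E'
import cv2,numpy as np
t=cv2.imread("pics/top0.png");s=cv2.imread("pics/scene0.png")
r=lambda im,x,y,w: cv2.resize(im[y:y+w,x:x+w],(390,290) if 0 else (290,290),interpolation=cv2.INTER_CUBIC)
a=np.hstack([r(t,339,89,60),r(t,160,130,60)]);b=np.hstack([r(s,120,125,60),r(s,235,230,80)])
cv2.imwrite("pics/crop1.png",np.vstack([a,b]))
E
```

```text
(no output)
```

View pics/crop1.png

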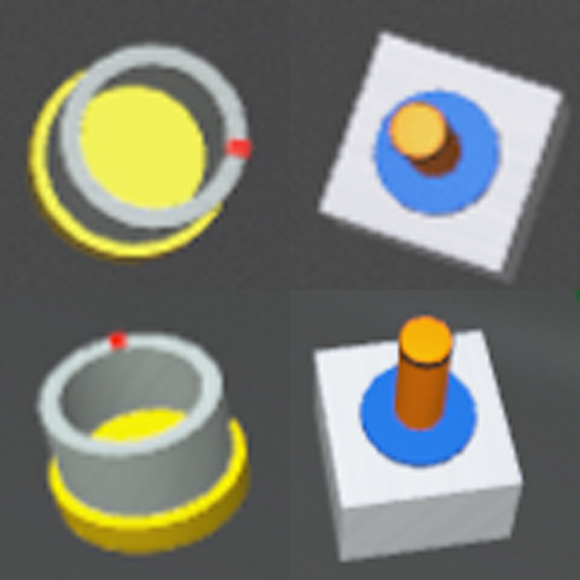

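The crop confirms it: grey sleeve in the yellow nest, red mark at top px (388,119.6), and the orange tool hanging in the white/aluminium block. Next I'll measure them.

```bash
cat > h.py <<'E'
import numpy as np,cv2
def load(n): 
    d=np.load(n); return {k:d[k] for k in d.files}
def foc(f): return f["color"].shape[0]/2/np.tan(np.radians(float(f["vfov"]))/2)
def cast(f,uv,z):
    uv=np.atleast_2d(np.asarray(uv,float)); F=foc(f); T=f["world_from_camera"]
    d=np.c_[(uv[:,0]-f["cx"])/F,-(uv[:,1]-f["cy"])/F,-np.ones(len(uv))]@T[:3,:3].T
    o=T[:3,3]; return o+d*((z-o[2])/d[:,2])[:,None]
def circ(p):
    A=np.c_[2*p[:,:2],np.ones(len(p))]; s=np.linalg.lstsq(A,(p[:,:2]**2).sum(1),rcond=None)[0]
    c=s[:2]; return c,np.sqrt(s[2]+c@c),np.std(np.hypot(*(p[:,:2]-c).T))
def roi(m,x,y,r):
    o=np.zeros_like(m); o[y-r:y+r,x-r:x+r]=m[y-r:y+r,x-r:x+r]; return o
def big(m,hull=False):
    cs,_=cv2.findContours(m,cv2.RETR_EXTERNAL,cv2.CHAIN_APPROX_NONE); c=max(cs,key=cv2.contourArea)
    return (cv2.convexHull(c) if hull else c)[:,0,:].astype(float)
def rng(hsv,lo,hi): return cv2.inRange(hsv,np.array(lo,np.uint8),np.array(hi,np.uint8))
E
python3 - <<'E'
from h import *
for n,ys,ts in(("top0.npz",(369,119,32),(191,161,34)),("scene0.npz",(149,155,32),(270,268,45))):
    f=load(n);im=f["color"];hsv=cv2.cvtColor(im,cv2.COLOR_RGB2HSV)
    print(n)
    g=roi(rng(hsv,(0,0,0),(179,40,255)),*ys)
    vals=hsv[ys[1]-30:ys[1]+30,ys[0]-30:ys[0]+30]
    lo=vals[...,1]<40; print(np.histogram(vals[...,2][lo],bins=12,range=(0,255))[0])
    red=roi(rng(hsv,(0,120,100),(6,255,255))|rng(hsv,(172,120,100),(179,255,255)),*ys)
    v,u=np.nonzero(red); print("red",u.mean(),v.mean(),len(u),cast(f,(u.mean(),v.mean()),65)[0])
    np.set_printoptions(precision=2,suppress=True)
    for th in(140,150,160,170):
        m=roi(rng(hsv,(0,0,th),(179,45,255)),*ys)|red
        c=big(cv2.morphologyEx(m,cv2.MORPH_CLOSE,np.ones((3,3),np.uint8))); print(th,"rim",circ(cast(f,c,65)))
        # inner hole
        cs,h=cv2.findContours(cv2.morphologyEx(m,cv2.MORPH_CLOSE,np.ones((2,2),np.uint8)),cv2.RETR_CCOMP,cv2.CHAIN_APPROX_NONE)
        ii=[i for i in range(len(cs)) if h[0][i][3]>=0]
        if ii:
            i=max(ii,key=lambda i:cv2.contourArea(cs[i])); print("   in",circ(cast(f,cs[i][:,0,:],65)))
    b=roi(rng(hsv,(100,120,60),(125,255,255)),*ts); print("collar",circ(cast(f,big(b,True),66)))
    o=roi(rng(hsv,(8,150,180 if n[0]=='t' else 190),(24,255,255)),*ts)
    oc=big(o,True); print("orange", oc.min(0),oc.max(0),circ(cast(f,oc,132)))
    w=roi(rng(hsv,(0,0,170),(179,40,255))|b|rng(hsv,(8,100,40),(24,255,255)),*ts)
    q=cv2.approxPolyN(big(w,True).astype(np.int32).reshape(-1,1,2),4) if n[0]=='t' else None
    if q is not None:
        q=q.reshape(-1,2).astype(float);p=cast(f,q,60);print("block",p[:,:2],p.mean(0),np.linalg.norm(p-np.roll(p,1,0),axis=1))
E
```

```text
top0.npz
[   0    0    0 1940  270   34   51   34   75  271    9    0]
red 388.1764705882353 119.23529411764706 17 [ 610.05243687 -222.52143214   65.        ]
140 rim (array([ 615.13, -181.18]), np.float64(43.65639317351994), np.float64(0.8432622313997883))
   in (array([ 612.66, -183.1 ]), np.float64(36.328202852159635), np.float64(0.7621469516131891))
150 rim (array([ 615.05, -181.51]), np.float64(43.34583473132007), np.float64(0.8011183656975566))
   in (array([ 612.76, -183.36]), np.float64(36.49580746529141), np.float64(0.7467204155895933))
160 rim (array([ 615.03, -181.54]), np.float64(43.174815477526174), np.float64(0.803866422340336))
   in (array([ 612.95, -183.32]), np.float64(36.642223933974655), np.float64(0.6753046369692275))
170 rim (array([ 614.98, -181.5 ]), np.float64(42.96279899274608), np.float64(0.8323683202483763))
   in (array([ 613.05, -183.46]), np.float64(36.76382742776437), np.float64(0.6894287295218593))
collar (array([504.42, 232.78]), np.float64(28.410781711066644), np.float64(0.2542877246966252))
orange [181. 152.] [191. 162.] (array([504.12, 232.68]), n
[... 607 characters left out ...]
array([ 616.21, -173.49]), np.float64(35.42962926703072), np.float64(2.188616751055135))
160 rim (array([ 615.91, -178.49]), np.float64(43.88480464382942), np.float64(1.1445256182313406))
   in (array([ 615.55, -173.64]), np.float64(36.20365662719045), np.float64(1.4443564911646392))
170 rim (array([ 616.27, -178.4 ]), np.float64(43.013241651312235), np.float64(1.251202925548335))
   in (array([ 615.3 , -173.71]), np.float64(36.550409486545064), np.float64(1.2452417098915933))
collar (array([506.58, 235.15]), np.float64(29.005970563829194), np.float64(0.21511153795647028))
orange [265. 237.] [279. 249.] (array([505.97, 234.66]), np.float64(12.304358003926707), np.float64(0.3617677520525009))
```

```bash
python3 - <<'E'
from h import *
from cell import manip
np.set_printoptions(precision=2,suppress=True)
O=[np.pi,0,0]
for p in([505,233,253],[505,233,400],[615,-181,295],[646,-181,295],[615,-212,295],[615,-181,400]): print(p,manip.inverse_kinematics(p,O))
for n,p in(("stand",[505,233,400]),("sleeve",[615,-181,400])):
    manip.movep(p,O); manip.pause(0.2)
    f=manip.grab_frame("wrist"); np.savez(f"w_{n}.npz",**{k:np.array(v) for k,v in f.items()})
    cv2.imwrite(f"pics/w_{n}.png",f["color"][:,:,::-1]); print(manip.current_tcp_pos(),manip.current_time(),manip.current_contact_force())
a,b=[cv2.imread(f"pics/w_{n}.png") for n in("stand","sleeve")]
cv2.imwrite("pics/w_both.png",cv2.resize(np.hstack([a,b]),(800,300)))
E
```

```text
[505, 233, 253] [ 0.37  0.24  1.5  -0.    1.4   0.37]
[505, 233, 400] [ 0.37  0.14  1.31 -0.    1.69  0.37]
[615, -181, 295] [-0.34  0.43  1.17 -0.    1.53 -0.34]
[646, -181, 295] [-0.33  0.52  1.06 -0.    1.56 -0.33]
[615, -212, 295] [-0.39  0.46  1.14 -0.    1.54 -0.39]
[615, -181, 400] [-0.34  0.39  1.02 -0.    1.73 -0.34]
[504.66 233.64 400.06] 1.95 [-0.5  -0.72 -0.74]
[ 615.15 -180.15  400.15] 3.775 [1.01 0.39 0.88]
```

View pics/w_both.png

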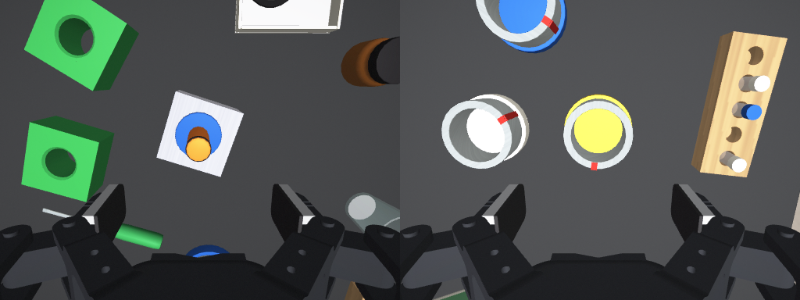

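Both targets are close to the wrist image centre: the stand and tool at full-size px (255,170), and the yellow sleeve at (253,172) with its mark near (249,212).

```bash
python3 - <<'E'
from h import *
np.set_printoptions(precision=2,suppress=True)
f=load("w_stand.npz");hsv=cv2.cvtColor(f["color"],cv2.COLOR_RGB2HSV)
b=roi(rng(hsv,(100,120,60),(125,255,255)),255,170,70)|roi(rng(hsv,(8,150,40),(24,255,180)),255,160,30)
print("collar",circ(cast(f,big(roi(rng(hsv,(100,120,60),(125,255,255)),255,170,70),True),66)))
w=roi(rng(hsv,(0,0,165),(179,40,255))|rng(hsv,(100,120,60),(125,255,255)),255,170,70)
q=cv2.approxPolyN(big(w,True).astype(np.int32).reshape(-1,1,2),4).reshape(-1,2).astype(float);p=cast(f,q,60)
print("block",p.mean(0),np.linalg.norm(p-np.roll(p,1,0),axis=1))
o=roi(rng(hsv,(8,150,190),(24,255,255)),255,180,40); print("top",circ(cast(f,big(o,True),132)))
f=load("w_sleeve.npz");hsv=cv2.cvtColor(f["color"],cv2.COLOR_RGB2HSV)
red=roi(rng(hsv,(0,120,100),(6,255,255))|rng(hsv,(172,120,100),(179,255,255)),253,172,60)
v,u=np.nonzero(red);print("red",u.mean(),v.mean(),len(u),cast(f,(u.mean(),v.mean()),65))
for th in(140,160,175,190):
    m=roi(rng(hsv,(0,0,th),(179,45,255)),253,172,55)|red
    m=cv2.morphologyEx(m,cv2.MORPH_CLOSE,np.ones((3,3),np.uint8))
    cs,h=cv2.findContours(m,cv2.RETR_CCOMP,cv2.CHAIN_APPROX_NONE)
    print(th,"out",circ(cast(f,big(m,True),65)))
    ii=[i for i in range(len(cs)) if h[0][i][3]>=0]
    if ii:
        i=max(ii,key=lambda i:cv2.contourArea(cs[i])); print("   in",circ(cast(f,cs[i][:,0,:],65)))
E
```

```text
collar (array([504.26, 233.78]), np.float64(29.310904602829165), np.float64(0.13824841704430504))
block [505.24 232.02  60.  ] [90.75 90.04 90.07 90.07]
top (array([504.29, 233.71]), np.float64(12.021648563188883), np.float64(0.12115286768763399))
red 248.0379746835443 212.56962025316454 79 [[ 609.32 -221.78   65.  ]]
140 out (array([ 614.69, -181.21]), np.float64(44.55587771518902), np.float64(0.49371939082696187))
   in (array([ 614.75, -180.67]), np.float64(35.31742690645756), np.float64(0.27606200813712733))
160 out (array([ 614.68, -181.28]), np.float64(44.50448538447467), np.float64(0.5131399345591774))
   in (array([ 614.71, -180.85]), np.float64(35.45754636646621), np.float64(0.29047233329028754))
175 out (array([ 614.69, -181.26]), np.float64(44.4487745895285), np.float64(0.530924022846844))
   in (array([ 614.72, -180.94]), np.float64(35.54343581632744), np.float64(0.27844382260469774))
190 out (array([ 614.61, -181.21]), np.float64(44.346266600771365), np.float64(0.5770576517618184))
   in (array([ 614.72, -180.96]), np.float64(35.579960453555046), np.float64(0.2750671049943446))
```

Sizes check out: collar radius 29.3 mm, block sides 90 mm, rim radii 44.5 and 35.4 mm. The tool is at (504.3, 233.7). The sleeve is at (614.7, -181.0), with its mark at bearing -97.5°. Now I'll grasp it.

```bash
python3 - <<'E'
from h import *
from cell import manip
np.set_printoptions(precision=2,suppress=True)
O=[np.pi,0,0]
manip.movep([504.3,233.7,330],O)
print(manip.move_straight([504.3,233.7,253],feed=100,guard=15))
manip.pause(0.3);print(manip.current_tcp_pos(),manip.current_ee_rot())
manip.grip(20);manip.pause(0.3)
print(manip.current_gripper_width(),manip.current_tcp_pos(),manip.current_contact_force())
def snap(n):
    f=manip.grab_frame("wrist"); np.savez(f"w_{n}.npz",**{k:np.array(v) for k,v in f.items()}); cv2.imwrite(f"pics/w_{n}.png",f["color"][:,:,::-1])
snap("g1")
manip.move_straight([504.3,233.7,345],feed=100);manip.pause(0.3)
print(manip.current_gripper_width(),manip.current_tcp_pos(),manip.current_contact_force(),manip.current_time())
snap("g2")
f=manip.grab_frame("scene");cv2.imwrite("pics/s_g2.png",f["color"][150:350,150:400,::-1])
a,b=[cv2.imread(f"pics/w_{n}.png") for n in("g1","g2")]
cv2.imwrite("pics/g12.png",cv2.resize(np.hstack([a,b]),(800,300)))
E
```

```text
False
[504.37 233.73 253.46] [-3.14 -0.   -0.  ]
24.807508607442585 [504.39 233.71 253.16] [1.68 0.6  1.83]
24.522976736645948 [504.28 233.7  344.64] [-0.94  0.08 -1.62] 8.8917
```

View pics/g12.png

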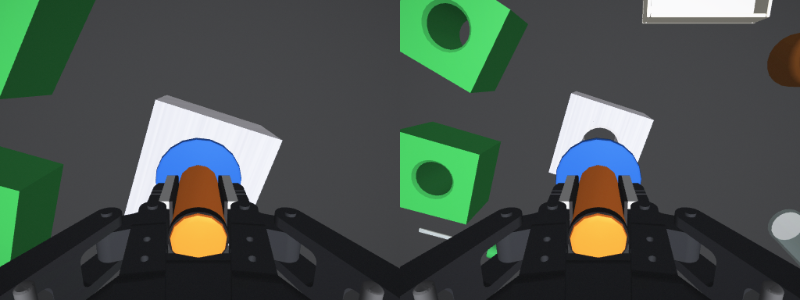

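View pics/s_g2.png

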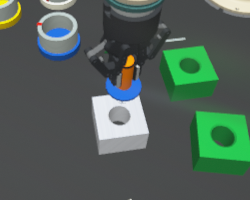

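The tool is gripped upright and lifted out, with the collar at wrist px (253,~190) in both frames, so it hasn't slipped. I'll check the collar centre against the TCP.

```bash
python3 - <<'E'
from h import *
np.set_printoptions(precision=2,suppress=True)
for n,tz in(("g1",253.2),("g2",344.6)):
    f=load(f"w_{n}.npz");hsv=cv2.cvtColor(f["color"],cv2.COLOR_RGB2HSV)
    b=roi(rng(hsv,(100,120,60),(125,255,255)),255,230,90)
    c=big(b,True); c=c[c[:,1]<215]   # visible front rim
    p=cast(f,c,tz-253.2+66); print(n,circ(p), "TCPxy 504.35 233.7")
    # fixed radius arc (29.4)
    from scipy.optimize import least_squares
    r=least_squares(lambda s:np.hypot(*(p[:,:2]-s[:2]).T)-s[2] if 0 else np.hypot(*(p[:,:2]-s[:2]).T)-29.5,[504,233]); print(r.x,np.sqrt(np.mean(r.fun**2)))
E
```

```text
g1 (array([504.19, 234.47]), np.float64(29.165486137791884), np.float64(0.1017031543724151)) TCPxy 504.35 233.7
[504.12 234.07] 0.12662304768574717
g2 (array([504.03, 234.44]), np.float64(29.220841760118777), np.float64(0.1573239107847424)) TCPxy 504.35 233.7
[503.98 234.1 ] 0.16941829751928947
```

The collar measures within 0.5 mm of the TCP axis. After that correction, the circle centre for the TCP is (614.95, -181.4). Next is the edge run, at r = 31 mm with the tip 7.5 mm below the rim.

```bash
cat > run.py <<'E'
from h import *
from cell import manip
np.set_printoptions(precision=2,suppress=True)
O=[np.pi,0,0]
C=np.array([614.95,-181.4]);A0=np.radians(-97.5);R=31;Z=295.7
P=lambda a,z:[*(C+R*np.array([np.cos(A0+a),np.sin(A0+a)])),z]
manip.movep(P(0,360),O); manip.pause(0.3)
f0=np.array(manip.current_contact_force()); print("free",f0,manip.current_tcp_pos(),manip.current_time())
manip.move_straight(P(0,312),feed=80)
print(manip.move_straight(P(0,Z),feed=25,guard=10)); manip.pause(0.5)
print("down",np.array(manip.current_contact_force())-f0,np.array(manip.current_tcp_pos())-P(0,Z))
def snap(n):
    f=manip.grab_frame("wrist"); np.savez(f"w_{n}.npz",**{k:np.array(v) for k,v in f.items()}); cv2.imwrite(f"pics/w_{n}.png",f["color"][:,:,::-1])
    f=manip.grab_frame("scene"); cv2.imwrite(f"pics/s_{n}.png",cv2.resize(f["color"][100:220,100:260,::-1],(640,480)))
snap("d1"); print(manip.current_time())
E
python3 run.py
```

```text
free [ 0.57 -0.53 -2.74] [ 611.04 -211.54  360.04] 10.9667
False
down [0.43 1.34 2.53] [0.   0.02 0.03]
13.1167
```

```bash
python3 -c "
import cv2,numpy as np
a=cv2.imread('pics/w_d1.png');b=cv2.imread('pics/s_d1.png')
cv2.imwrite('pics/d1.png',np.hstack([cv2.resize(a,(400,300)),cv2.resize(b,(400,300))]))"
```

```text
(no output)
```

View pics/d1.png

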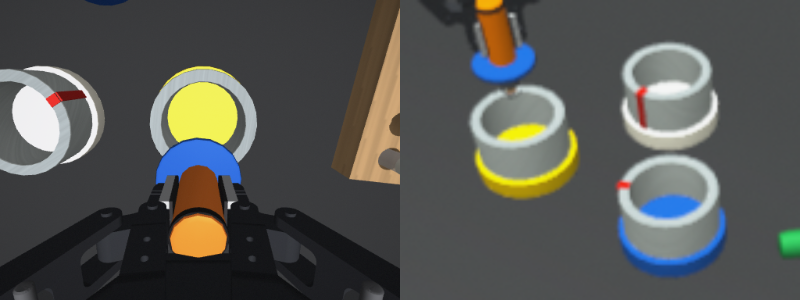

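The blade sits on the edge at the mark (collar at scene-crop px (503,62), over the back of the rim). The force change points inward and up, as expected. I'll run the circle.

```bash
python3 - <<'E'
src=open('run.py').read().split("manip.movep")[0]
exec(src)
N=36
for k in range(1,N+2):
    manip.move_straight(P(2*np.pi*k/N,Z),feed=25,guard=12) and print("GUARD",k)
    if k%4==0 or k>N-1:
        if k%4==0: manip.pause(0.15)
        print(k,np.array(manip.current_contact_force()),np.array(manip.current_tcp_pos())-P(2*np.pi*k/N,Z),round(manip.current_time(),2))
    if k in(18,):
        f=manip.grab_frame("scene"); cv2.imwrite("pics/s_half.png",cv2.resize(f["color"][100:220,100:260,::-1],(400,300)))
manip.pause(0.3)
f=manip.grab_frame("scene"); cv2.imwrite("pics/s_end.png",cv2.resize(f["color"][100:220,100:260,::-1],(400,300)))
cv2.imwrite("pics/he.png",np.hstack([cv2.imread("pics/s_half.png"),cv2.imread("pics/s_end.png")]))
E
```

```text
4 [-0.61  1.84 -0.86] [0.11 0.07 0.16] 14.73
8 [-1.57  0.45 -0.4 ] [-0.    0.02 -0.  ] 16.35
12 [-2.12  0.82 -0.56] [-0.03  0.09 -0.09] 17.97
16 [-0.06 -0.7  -0.36] [-0.07  0.06 -0.14] 19.58
20 [ 0.34 -1.49 -0.4 ] [-0.03 -0.01 -0.06] 21.25
24 [ 0.71 -1.3  -0.93] [-0.07 -0.09 -0.07] 22.87
28 [ 0.6  -0.62 -1.5 ] [-0.02 -0.11  0.01] 24.48
32 [ 0.61  1.43 -1.19] [0.02 0.03 0.05] 26.1
36 [ 1.51  1.93 -0.38] [0.09 0.01 0.14] 27.72
37 [ 0.82  1.24 -1.84] [ 0.19 -0.02 -0.01] 28.08
```

View pics/he.png

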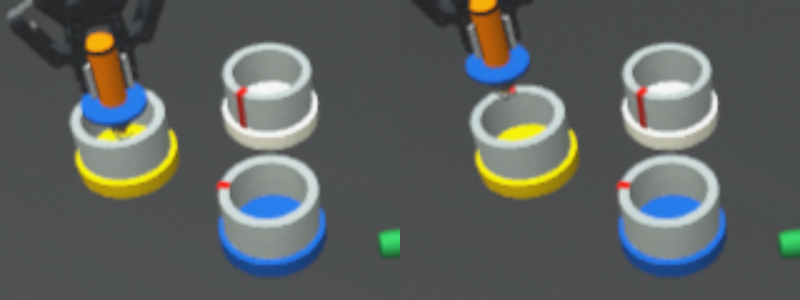

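The blade stayed in contact all the way round: the lateral force always pointed inward at about 0.7–2 N, and vertical force stayed above the free-air baseline. Scene crops show it opposite the mark at half turn and back at the mark, px (510,90), at the end. Now I'll take it back to the stand.

```bash
python3 - <<'E'
exec(open('run.py').read().split("manip.movep")[0])
p=manip.current_tcp_pos(); manip.move_straight([p[0],p[1],360],feed=80)
x,y=504.7,233.2
manip.movep([x,y,350],O); manip.pause(0.2)
f=manip.grab_frame("wrist"); cv2.imwrite("pics/w_r0.png",f["color"][:,:,::-1])
manip.move_straight([x,y,270],feed=70,guard=15) and print("guard!")
print(manip.move_straight([x,y,253.0],feed=20,guard=8)); manip.pause(0.3)
print(manip.current_tcp_pos(),manip.current_contact_force(),manip.current_gripper_width())
f=manip.grab_frame("scene"); cv2.imwrite("pics/s_r1.png",cv2.resize(f["color"][210:330,200:360,::-1],(400,300)))
cv2.imwrite("pics/r.png",np.hstack([cv2.resize(cv2.imread("pics/w_r0.png"),(400,300)),cv2.imread("pics/s_r1.png")])); print(manip.current_time())
E
```

```text
False
[504.73 233.2  253.2 ] [-1.61 -0.53  1.  ] 24.670649040320917
33.9583
```

View pics/r.png

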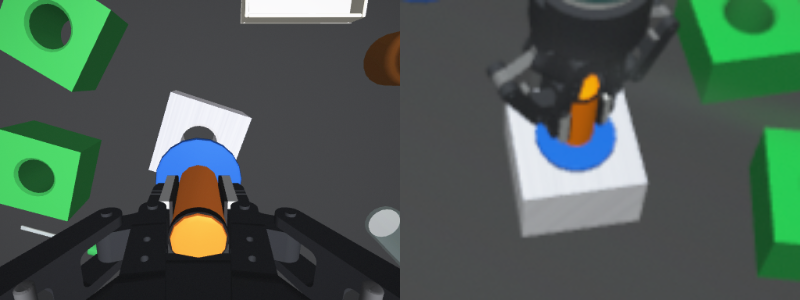

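The collar lies on the block top (scene crop px (575,140)), so I'll release and retreat.

```bash
python3 - <<'E'
exec(open('run.py').read().split("manip.movep")[0])
manip.grip(80); manip.pause(0.3)
manip.move_straight([504.7,233.2,400],feed=90); manip.pause(0.5)
print(manip.current_gripper_width(),manip.current_time())
f=manip.grab_frame("wrist"); cv2.imwrite("pics/w_f.png",f["color"][:,:,::-1])
hsv=cv2.cvtColor(f["color"],cv2.COLOR_RGB2HSV)
print("collar",circ(cast(f,big(roi(rng(hsv,(100,120,60),(125,255,255)),255,170,70),True),66)))
w=roi(rng(hsv,(0,0,165),(179,40,255))|rng(hsv,(100,120,60),(125,255,255)),255,170,70)
q=cv2.approxPolyN(big(w,True).astype(np.int32).reshape(-1,1,2),4).reshape(-1,2).astype(float);print("block",cast(f,q,60).mean(0))
print("top",circ(cast(f,big(roi(rng(hsv,(8,150,190),(24,255,255)),255,180,40),True),132)))
f=manip.grab_frame("scene"); cv2.imwrite("pics/s_f.png",cv2.resize(f["color"][210:330,200:360,::-1],(400,300)))
cv2.imwrite("pics/f.png",np.hstack([cv2.resize(cv2.imread("pics/w_f.png"),(400,300)),cv2.imread("pics/s_f.png")]))
E
```

```text
79.98481746067301 37.1167
collar (array([504.37, 233.28]), np.float64(29.300297359819194), np.float64(0.13540053732093074))
block [505.31 232.18  60.  ]
top (array([504.48, 233.17]), np.float64(12.015474695704778), np.float64(0.128746908099704))
```

View pics/f.png

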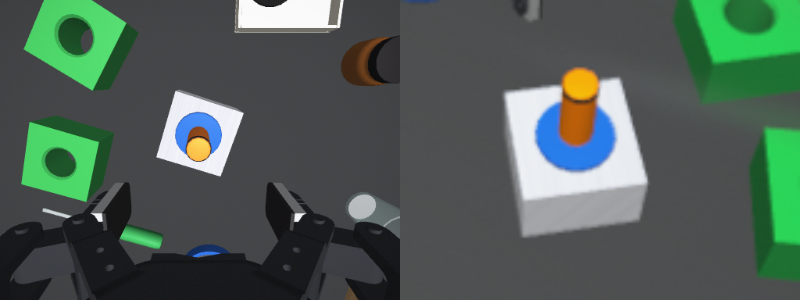

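The tool hangs upright and free, with its collar about 1.5 mm from the block centre and the handle top directly above the collar. I'm handing the job in.

```bash
python3 -c "
from cell import manip
manip.sign_off()"
```

```text
the job is handed in; nothing more can be done
```

The deburring run is done and handed in; no verdict came back. I took the tool from its stand and ran the blade once anticlockwise round the sleeve in the yellow nest, from the red mark to 10° past it. The tool then went back in its stand, and I released it at about 37 s of the 72 s allowed.

- **Contact:** the sideways force pointed inward, about 0.7–2 N, at all ten points sampled round the edge, and no force guard tripped. The force readings jitter by roughly 1 N, so the exact blade force is uncertain. The later pictures agreed with the position readings.
- **Tool at rest:** the last look shows it upright and released. Its collar is on the block top, about 1.5 mm from the block's centre.
- **Disagreement:** the scene camera put the sleeve 2–3 mm from where the top and wrist cameras put it. I used the wrist-camera position, because that camera's measured sizes matched the given dimensions and the gripped tool appeared within 0.5 mm of where it should be.

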